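Push the watercolour tin between two jars to the paint box

ROBOT

A 6-joint arm with a two-finger parallel gripper is mounted at the origin on the work surface. World frame = base frame: x ahead of the robot, y to its left, z up, the work surface at z = 0. Lengths are in m, angles in rad, forces in N, time in s.
With the tool pointing down it reaches from about 0.325 to 0.925 m from the base axis. Payload 3.1 kg.
Tool frame: the origin (TCP) lies at the very end of the fingers, on their centre line; the grasp point (between the pads) lies robot.hold_point_z behind it (robot.hold_point_z is the distance from the TCP to the grasp point, in m); z points along the fingers, y is the direction in which the jaws open and shut (so a half turn about z gives the same grasp; the last joint's range is limited). The gripper opens to 85 mm and grips with 20 to 120 N. Pads are 22 mm wide; open, the fingers measure 114 mm over their backs; the gripper's body (76 mm by 85 mm) begins 54 mm behind the grasp point. The pads swing forward as they close: fully open they stand 13 mm farther back than shut.
Start: joints at [1.016, 0.217, 1.613, -0, 1.311, -0.112], TCP at [0.268, 0.565, 0.231] pointing down, gripper open.
Joint ranges: [-2.75, 2.75], [-0.78, 2.1], [0.31, 2.55], [-1.13, 4.27], [0.13, 2.63], [-2.58, 2.58]. Speed limits (rad/s): [2.79, 2.79, 3.14, 3.14, 3.14, 3.14].

INTERFACE

Orientations are given as a rotation vector (axis times angle).
In Python, from rig import robot gives the robot as it stands. The module is installed in compiled form; this text tells all that it offers. Calls block until the motion is done:
- robot.move_to(position, orientation): joint-space move of the TCP to a pose.
- robot.move_l(position, vel=0.15, rotation=None, contact_N=None): straight line of the TCP; rotation=None keeps the orientation; vel is the mean speed in m/s. With contact_N (N) it stops when the force on the tool has changed by that much, and returns True; else False.
- robot.goto_joints(angles): joint-space move.
- robot.ungrasp() and robot.close_gripper(): open the fingers fully, or close them until they stop; the grip force is fixed at half the most.
- robot.pause(seconds).
- robot.inverse_kinematics(position, orientation): joint angles nearest the present ones, or None.
- robot.read_camera(name): name is "side" or "top"; returns a dict with "frame" (480x640x3 uint8, red, green, blue), "fx", "fy", "cx", "cy" (pixels), "D" ([k1, k2, p1, p2, k3] as OpenCV has them; the pictures are not rectified), "origin" and "attitude" of the camera in the world. Camera axes: x right, y down, z forward; pixel columns grow to the right and rows downward; lengths in m; the calibration is good to about 2 mm. A picture is of the moment at which its call begins. There is no depth.
A pose or a line that the arm cannot do raises robot.MotionError and nothing moves.
- robot.finish_job(): hands the job in, once; it reports no verdict.
Trained networks look in the newest picture that a camera, given by its name, has taken for a name from the list of things; names that differ only in an ending like _2 or _b are one class to them, and where a whole thing is asked for, a point or a joint stands for the part that bears it (a point fixed in the world has none). Each returns a list of dicts, best first, with "conf" (0 to 1); they miss things now and then, are a little off and sometimes report something else, mostly with a low value. They report only what shows in the picture. A call takes as long as a camera call.
- robot.masks_of(camera, name): "region" (480x640 bool, what is visible of it) and "pixel" ([column, row] in pixels, amid what is visible of it).
Readings, each from a call of its own:
- robot.read_clock(): time.
- robot.read_q(): joint angles.
- robot.read_dq(): joint speeds.
- robot.read_effort(): joint torques, N m.
- robot.read_tcp_pos(): TCP position.
- robot.read_eef_rot(): TCP orientation.
- robot.read_ft_force(): force on the tool from outside, world axes, zero at the start.
- robot.read_wrist_torque(): the same for the moment, N m.
- robot.read_grip_width(): finger opening in m.
Only numpy, scipy, OpenCV 4.12 (cv2) and the standard library are available. Lean on these libraries where they do the work, as an engineer would, in place of code of your own. Each camera call takes 0.05 s, during which the arm holds its last target. There are 200 camera calls.

TASK

Put the flat metal watercolour tin away: push it along the table with the fingertips, narrow end first, through the narrow gap between the two stuck-down lidded jars and on until that end lies flat against the front of the open white-walled paint box that stands straight behind the gap. Keep the tin flat on the table the whole time - do not pick it up or take it round or over the jars - and leave the loose things lying about as they are. Finish with the hand clear of everything.

Things in the scene. Friction and masses are not known exactly. Their poses are not given: they have to be found in the camera images.
- tin: closed flat metal watercolour tin, dark grey slab with a brighter top panel, 90 (x) x 64 (y) x 20 (z) mm, 0.13 to 0.25 kg, loose, on the far side of the jars from the paint box. Origin: centre of its underside; x along its length (both ends alike), y across, z up. At the start its x axis is up to 0.4 rad off the paint box's. It slides without tipping when pushed at half its height or lower.
- jar_a: squat round white jar with a black lid, 60 mm diameter, 36 mm high, stuck to the table: cannot move. Origin: centre of its underside. The gap that the tin must pass lies between jar_a and jar_b, 68 to 71 mm wide at its narrowest.
- jar_b: the other jar of the pair, identical to jar_a and also stuck down.
- paintbox: open white-walled paint box, black inside with two rows of paint tubes, 160 (x) x 220 (y) x 34 (z) mm, fixed. Origin: centre of its underside; x points from the jars' gap into the box; its front, at x = -80 mm, is the 220 mm side facing the jars. In its frame the gap's middle is near x = -215, y = 0 mm and the tin's centre starts at x = -365 to -325, y = -30 to 30 mm.
- front (a point): point at table height in the middle of the paint box's front wall face; axes as those of the paint box (x points into the box). When the tin is home its centre is 45 mm in front of this face, at x = -45 mm.
- tube_a: bystander: white paint tube 30 mm wide, 14 mm thick and about 100 mm long, loose, lying across between one jar and the paint box, to the side of the tin's parking place
- tube_b: bystander: white paint tube of the same size, loose, about 170 mm to one side of the line of the gap, beside the tin's start
- tube_c: bystander: white paint tube of the same size, loose, behind the tin's start and about 150 mm to one side of that line
- eraser: bystander: eraser 45 x 22 x 13 mm, loose, between the other jar and the paint box, to the side of the tin's parking place
- cup: bystander: small white open cup, 52 mm diameter, 40 mm high, loose, standing outside one jar
- sharpener: bystander: metal pencil sharpener 26 x 16 x 13 mm, loose, outside the other jar
- corkblock: bystander: cork sanding block 70 x 45 x 18 mm, loose, well behind the tin's start (about 540 mm from the paint box's origin)

How it is judged:
On the way, in this order (a step that is already met when the one before it is completed fails the run):
1. the tin is half way through the gap, flat on the table between the two jars (x of tin in the frame of front between -0.16 and -0.11 m and y of tin in the frame of front between -0.015 and 0.015 m and height (world z) of tin below 0.004 m), for 0.05 s.
2. the tin lies with its end flat against the front of the paint box (x of tin in the frame of front between -0.051 and -0.041 m and y of tin in the frame of front between -0.035 and 0.035 m and angle between the x axis of tin and the x axis of front, either way round below 0.12 rad and height (world z) of tin below 0.004 m and angle between tin's own z axis and vertical below 0.06 rad), for 0.2 s.
At the end, for the whole second after the job is handed in: the tin lies at rest, flat on the table, wholly past the jars, its narrow end against the paint box's front (gap under 6 mm), within 0.12 rad of square and within 35 mm of straight behind the middle of the gap (all of step 2 and linear speed of tin below 0.01 m/s); the robot touches nothing.
It fails at once if the tin is lifted or tipped off the table (height (world z) of tin above 0.008 m or angle between tin's own z axis and vertical above 0.2 rad).
It fails at once if the tin is taken round the jars: it draws level with them outside the gap (x of tin in the frame of front above -0.16 m and (y of tin in the frame of front above 0.06 m or y of tin in the frame of front below -0.06 m)).
It fails at once if a bystander is pushed more than 20 mm away, or the cup is tipped over (distance of any of tube_a, tube_b, tube_c, eraser, cup, sharpener, corkblock from where it was at the start of the episode above 0.02 m or angle between cup's own z axis and vertical above 0.5 rad).
It also fails if it takes over 72 s, if anything falls off the work surface, if the arm or the gripper's body presses on something with over 40 N, if the wrist force passes 120 N, or if a joint passes its speed limit or range.

## Working session

There is one attempt and no reset: what is moved stays moved. The work goes in short steps, each a Python script; the robot and the scene stay as the last script left them, time stands still between calls to the robot, and variables do not carry over. Pictures are saved under pics/ and viewed, about 8 in all and at most 12, crops included, and the job is handed in when it is done.

```bash
mkdir -p pics; cat > h.py <<'E'
import numpy as np, cv2
from scipy.spatial.transform import Rotation as R
from rig import robot
def cam(n,save=None):
    c=robot.read_camera(n)
    if save: cv2.imwrite('pics/'+save,c['frame'][:,:,::-1])
    return c
def att(c):
    a=np.array(c['attitude'],float)
    return a if a.shape==(3,3) else (R.from_rotvec(a).as_matrix() if a.size==3 else R.from_quat(a).as_matrix())
def toworld(c,px,z):
    K=np.array([[c['fx'],0,c['cx']],[0,c['fy'],c['cy']],[0,0,1.]])
    u=cv2.undistortPoints(np.array(px,float).reshape(-1,1,2),K,np.array(c['D'],float)).reshape(-1,2)
    d=np.c_[u,np.ones(len(u))]@att(c).T; o=np.array(c['origin'])
    return o+d*((z-o[2])/d[:,2])[:,None]
E
python3 - <<'E'
from h import *
for n in('top','side'):
    c=cam(n,n+'0.png'); print(n,c['origin'],c['attitude'],c['fx'],c['cx'],c['cy'],c['D'])
    for t in('tin','jar_a','paintbox','tube_a','eraser','cup','sharpener','corkblock'):
        for m in robot.masks_of(n,t)[:4]:
            print(t,round(m['conf'],2),np.round(m['pixel']),m['region'].sum())
print(robot.hold_point_z,robot.read_eef_rot(),robot.read_clock())
E
```

```text
top [0.41519185 0.0362132  0.97487596] [-2.13220983  2.12704917 -0.2297323 ] 549.9773400927521 318.05684867857525 243.73554417347052 [-0.01974303  0.          0.          0.          0.        ]
tin 0.82 [355. 315.] 1912
jar_a 0.64 [268. 336.] 937
jar_a 0.56 [290. 266.] 934
jar_a 0.36 [298. 209.] 684
paintbox 0.87 [157. 271.] 12451
paintbox 0.44 [295. 210.] 699
tube_a 0.75 [350. 223.] 798
tube_a 0.61 [437. 252.] 801
tube_a 0.6 [214. 358.] 866
eraser 0.61 [252. 219.] 302
cup 0.97 [297. 208.] 685
sharpener 0.6 [256. 373.] 172
sharpener 0.4 [463. 366.] 1152
corkblock 0.79 [462. 370.] 1138
side [ 0.16687556 -0.56767681  0.62357549] [-2.13626465  0.70629384 -0.31807093] 495.2106378037516 314.31333977801734 237.00986123020107 [-0.11176234  0.          0.          0.          0.        ]
tin 0.89 [291. 306.] 1779
jar_a 0.68 [228. 266.] 960
jar_a 0.68 [297. 247.] 824
jar_a 0.2 [198. 276.] 121
paintbox 0.62 [232. 203.] 5338
paintbox 0.54 [338. 232.] 624
tube_a 0.9 [399. 333.] 840
tube_a 0.81 [364. 267.] 573
tube_a 0.73 [191. 251.] 595
tube_a 0.58 [199. 277.] 139
eraser 0.48 [313. 223.] 216
cup 0.95 [338. 232.] 603
sharpener 0.66 [197. 277.] 139
corkblock 0.7 [309. 409.] 1631
0.0187 [-6.89878669e-01 -3.06490047e+00 -1.08568242e-04] 0.9
```

View pics/top0.png

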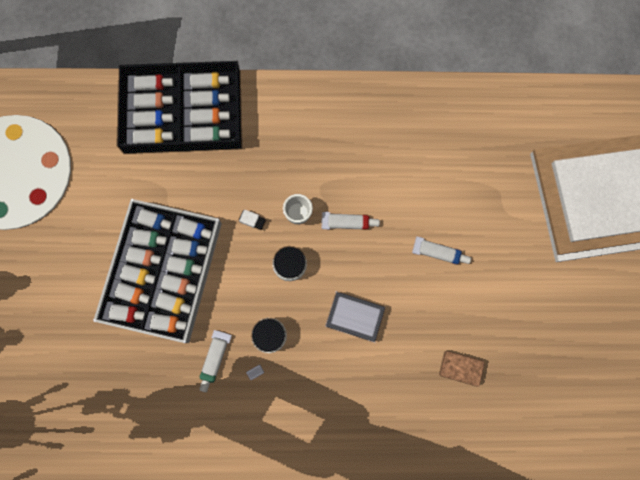

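View pics/side0.png

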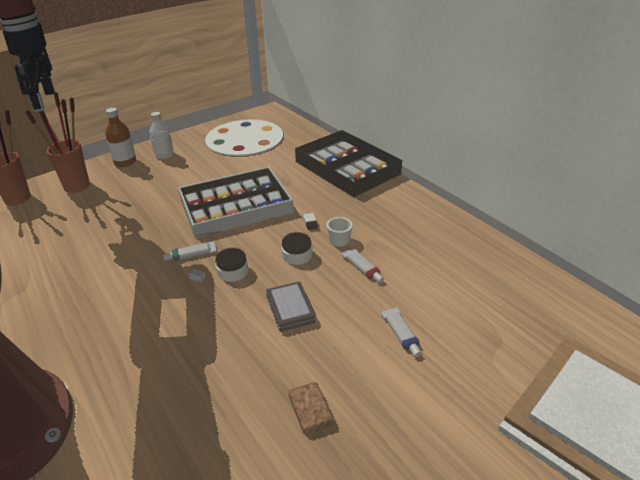

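The top view shows the white-walled box at (157,271), the jars at (290,263) and (268,335), and the tin at (356,316). tube_a is at (214,358), the eraser at (252,219), the cup at (297,208), the sharpener at (255,373), the tubes at (350,222) and (440,251), and the cork at (463,368). The side view agrees with this layout. Next I'll compute poses.

```bash
cat >> h.py <<'E'
def corners(c,reg,z):
    ct=max(cv2.findContours(reg.astype(np.uint8),cv2.RETR_EXTERNAL,cv2.CHAIN_APPROX_NONE)[0],key=cv2.contourArea)
    w=toworld(c,ct.reshape(-1,2),z)[:,:2]
    (x,y),(a,b),t=cv2.minAreaRect((w*1000).astype(np.float32))
    if b>a: a,b,t=b,a,t+90
    return np.array([x,y])/1000,(a,b),np.deg2rad(t)   # centre, long/short mm, long-axis angle
E
python3 - <<'E'
from h import *
for n in('top','side'):
    c=cam(n)
    for m in robot.masks_of(n,'paintbox')[:1]: print(n,'box',corners(c,m['region'],.034))
    for m in robot.masks_of(n,'tin')[:1]: print('tin',corners(c,m['region'],.02 if n=='top' else .012))
    for m in robot.masks_of(n,'jar_a')[:2]: print('jar',m['pixel'],corners(c,m['region'],.036 if n=='top' else .02))
    f=c['frame']
    if n=='top':
        # dark lids
        g=cv2.cvtColor(f,cv2.COLOR_RGB2GRAY)
        for p in((290,263),(268,335)):
            s=np.zeros_like(g); s[p[1]-24:p[1]+24,p[0]-24:p[0]+24]=1
            q=np.uint8((g<45)&(s>0)); print('lid',corners(c,q,.036))
    for t in('tube_a','eraser','cup','sharpener','corkblock'):
        for m in robot.masks_of(n,t)[:3]: print(t,corners(c,m['region'],.013))
im=cam('top')['frame'][190:370,90:400,::-1]
cv2.imwrite('pics/crop.png',cv2.resize(im,None,fx=2.5,fy=2.5,interpolation=cv2.INTER_CUBIC))
E
```

```text
top box (array([0.55328076, 0.28951938]), (222.7174072265625, 170.24392700195312), np.float64(2.917465144148414))
tin (array([ 0.47502792, -0.0498639 ]), (90.43352508544922, 66.21040344238281), np.float64(1.2580779647437046))
jar [290.0, 265.0] (array([0.56502808, 0.06499152]), (59.41299057006836, 56.98045349121094), np.float64(0.0044784351472125965))
jar [270.6, 334.7] (array([0.44223145, 0.09824561]), (57.22058868408203, 56.65754318237305), np.float64(1.581883303600681))
lid (array([0.5676015 , 0.06504028]), (50.737022399902344, 50.14400100708008), np.float64(0.005173975321792383))
lid (array([0.44300128, 0.0999346 ]), (51.6273307800293, 50.48487854003906), np.float64(0.012117536923861054))
tube_a (array([ 0.59082562, -0.20603909]), (104.35379791259766, 32.968055725097656), np.float64(1.331846328516409))
tube_a (array([0.39826563, 0.19580515]), (102.22003173828125, 29.580068588256836), np.float64(2.820263492786048))
tube_a (array([ 0.64619678, -0.04239241]), (100.92200469970703, 29.847763061523438), np.float64(1.5504870603219523))
eraser (array([0.64709717, 0.13337204]), (45.512001
[... 1098 characters left out ...]
54627543359645))
tube_a (array([ 0.64474292, -0.04921472]), (109.0928955078125, 35.68253707885742), np.float64(1.5619019013862498))
tube_a (array([0.3965433 , 0.18840067]), (99.69577026367188, 36.92644500732422), np.float64(2.8924921499745233))
eraser (array([0.64358472, 0.12429125]), (58.26070022583008, 25.25732421875), np.float64(1.1506854611540414))
cup (array([0.67236072, 0.05817035]), (94.28659057617188, 51.78519058227539), np.float64(0.9204880083771264))
sharpener (array([ 0.58628943, -0.2123241 ]), (106.78595733642578, 32.404666900634766), np.float64(1.3000772135567447))
sharpener (array([0.37858966, 0.11693037]), (35.72439193725586, 26.820415496826172), np.float64(2.074216064497556))
```

View pics/crop.png

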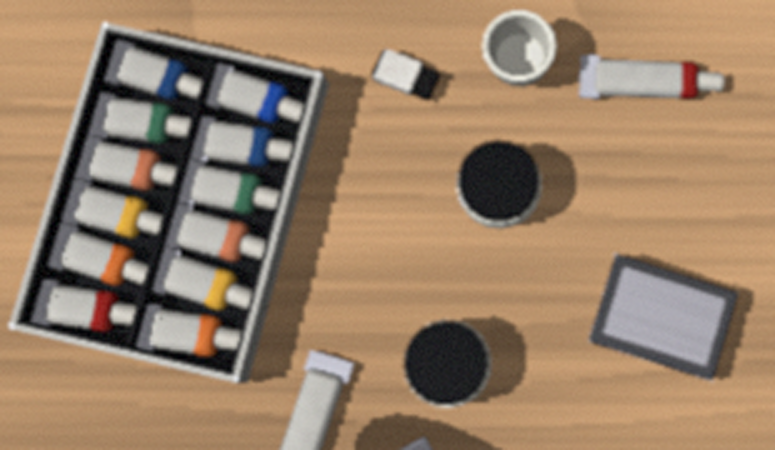

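The crop shows the box front rim corners at crop (322,72) and (240,380), and the lids at (499,181) and (447,363). The lid separation of 129.4 mm gives a 69.4 mm gap. The tin measures 90×66 mm and is almost in line with the gap.

```bash
cat >> h.py <<'E'
def rot(th):
    x=np.array([np.cos(th),np.sin(th),0]); z=np.array([0,0,-1.])
    return R.from_matrix(np.c_[x,np.cross(z,x),z]).as_rotvec()
def u(th): return np.array([np.cos(th),np.sin(th)])
def p3(p,z): return np.array([p[0],p[1],z])
def tin():
    c=cam('top'); ms=robot.masks_of('top','tin')
    return corners(c,ms[0]['region'],.02) if ms else None
E
python3 - <<'E'
from h import *
c=cam('top')
w=toworld(c,np.array([[322,72],[240,380],[108,25],[12,325]])/2.5+[90,190],.034)[:,:2]
print(w, np.linalg.norm(w[0]-w[1]),np.linalg.norm(w[0]-w[2]))
d=w[0]-w[1]; print('th edge',np.arctan2(d[1],d[0])-np.pi/2+ (np.pi if d[1]<0 else 0))
d=w[2]-w[3]; print('back',np.arctan2(d[1],d[0])+np.pi/2); print('front mid',w[:2].mean(0))
for th in(1.27,1.27+np.pi,1.27-np.pi):
    for p in((.455,-.12),(.53,.155)):
        print(th,p,robot.inverse_kinematics(p3(p,.006),rot(th)))
E
```

```text
[[0.64310974 0.18971905]
 [0.43023745 0.2373487 ]
 [0.67638734 0.34145121]
 [0.46640187 0.39269268]] 0.21813572050426674 0.15533848887985235
th edge 1.3506742998668693
back 1.3314501024811602
front mid [0.5366736  0.21353388]
1.27 (0.455, -0.12) [-4.07178245e-01  2.24804639e-01  2.10116299e+00 -4.44089210e-16
  8.15625029e-01 -1.06381918e-01]
1.27 (0.53, 0.155) [ 1.57410864e-01  3.66433752e-01  1.90950492e+00 -4.44089210e-16
  8.65653978e-01  4.58207190e-01]
4.411592653589793 (0.455, -0.12) None
4.411592653589793 (0.53, 0.155) None
-1.871592653589793 (0.455, -0.12) None
-1.871592653589793 (0.53, 0.155) None
```

```bash
cat >> h.py <<'E'
TH=1.345; F=np.array([.5367,.2135])
def fw(x,y): return F+x*u(TH)+y*u(TH+np.pi/2)
def tf(t):
    d=t[0]-F; a=(t[2]-TH+np.pi/2)%np.pi-np.pi/2
    return np.round([d@u(TH),d@u(TH+np.pi/2),a],4),np.round(t[1],1)
E
python3 - <<'E'
from h import *
robot.close_gripper()
robot.move_to(p3(fw(-.352,.001),.12),rot(TH))
print(tf(tin()))
print(robot.move_l(p3(fw(-.352,.001),.006),vel=.1,contact_N=8))
print(robot.read_tcp_pos(),robot.read_grip_width())
robot.move_l(p3(fw(-.275,.001),.006),vel=.03)
print(robot.read_ft_force(),robot.read_clock())
print(tf(tin())); cam('side','s1.png'); cam('top','t1.png')
a=cv2.imread('pics/t1.png')[180:420,200:460]; cv2.imwrite('pics/t1c.png',cv2.resize(a,None,fx=2.3,fy=2.3))
E
```

```text
(array([-0.2692,  0.0014, -0.0836]), array([92.7, 65.5]))
False
[ 0.45763856 -0.1296718   0.00667003] -0.0003673617801774
[-0.2615967  -1.089729   -0.10486533] 9.35
(array([-0.1996,  0.0056, -1.5506]), array([64.5, 50.9]))
```

View pics/t1c.png

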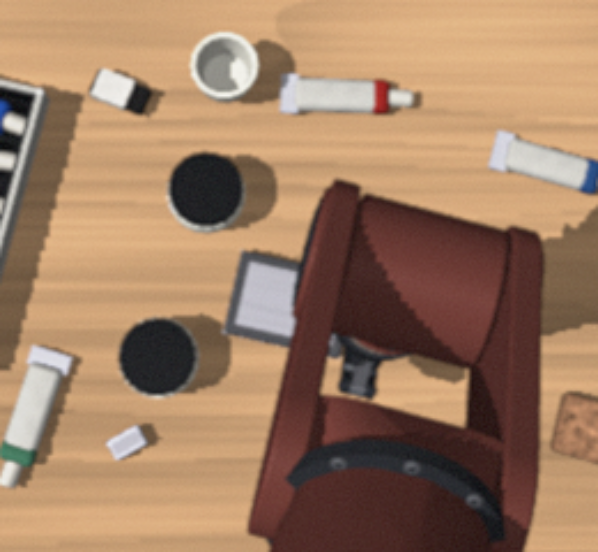

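View pics/s1.png

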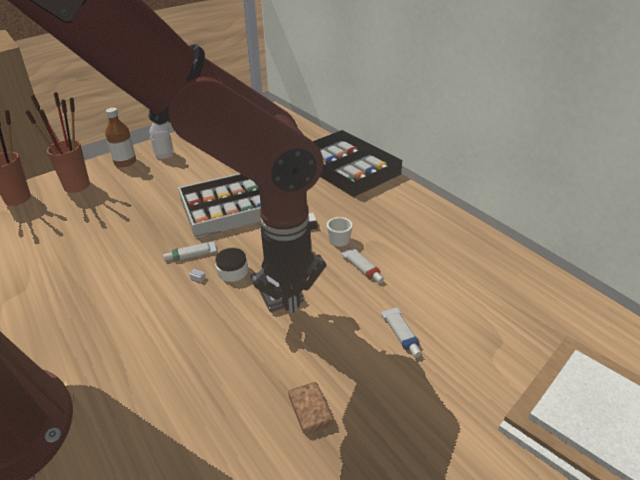

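The crop shows the tin square to the gap, its front end just short of the jars (front corners at crop (243,253) and (226,335)). It may sit about 4 mm towards +y. I'll back off to measure it without the arm in the way.

```bash
python3 - <<'E'
from h import *
robot.move_l(p3(fw(-.29,.001),.006),vel=.1)
robot.move_l(p3(fw(-.29,.001),.10),vel=.2)
robot.move_l(p3(fw(-.40,.001),.10),vel=.25)
c=cam('top','t2.png'); ms=robot.masks_of('top','tin'); print(tf(corners(c,ms[0]['region'],.02)))
g=cv2.cvtColor(c['frame'],cv2.COLOR_RGB2GRAY)
L=[]
for p in((290,263),(268,335)):
    s=np.zeros_like(g); s[p[1]-24:p[1]+24,p[0]-24:p[0]+24]=1
    L.append(corners(c,np.uint8((g<45)&(s>0)),.036)[0])
for l in L: print('jar',tf((l,0,TH))[0])
a=c['frame'][220:370,230:430,::-1]; cv2.imwrite('pics/t2c.png',cv2.resize(a,None,fx=4,fy=4,interpolation=cv2.INTER_CUBIC)); print(robot.read_clock())
E
```

```text
(array([-0.2187,  0.0054,  0.0138]), array([89.8, 65.1]))
jar [-0.1378 -0.0634  0.    ]
jar [-0.1317  0.0659  0.    ]
11.1583
```

View pics/t2c.png

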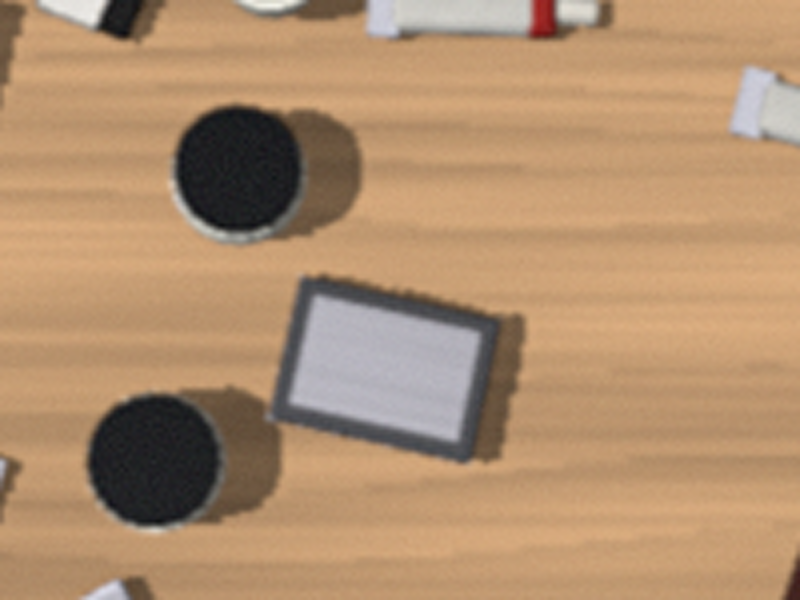

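The tin is 4 mm too far to +y against a clearance of 2.7 mm, so I'll nudge its side by 4 mm.

```bash
python3 - <<'E'
from h import *
X=-.2187
robot.move_l(p3(fw(X-.03,.078),.10),vel=.25)
robot.move_l(p3(fw(X,.078),.006),vel=.15)
for k in range(3):
    robot.move_l(p3(fw(X,.0477 if k==0 else y),.006),vel=.03)
    p=robot.read_tcp_pos()
    robot.move_l(p3(fw(X,.078),.006),vel=.1)
    robot.move_l(p3(fw(X-.05,.1),.10),vel=.25)
    robot.move_l(p3(fw(-.40,.001),.10),vel=.3)
    t=tf(tin()); print(t,robot.read_clock())
    e=t[0][1]-.0012
    if e<.0015: break
    X=t[0][0]; y=((np.array(p)[:2]-F)@u(TH+np.pi/2))-e
    robot.move_l(p3(fw(X-.03,.078),.10),vel=.25)
    robot.move_l(p3(fw(X,.078),.006),vel=.15)
E
```

```text
(array([-0.2187,  0.0027,  0.0188]), array([92.2, 66.2])) 15.7833
(array([-0.2184,  0.0016, -0.0065]), array([91.1, 65.9])) 20.4583
```

```bash
python3 - <<'E'
from h import *
robot.move_l(p3(fw(-.30,.0015),.10),vel=.25)
robot.move_l(p3(fw(-.30,.0015),.006),vel=.15)
robot.move_l(p3(fw(-.278,.0015),.006),vel=.05)
print(robot.move_l(p3(fw(-.192,.0015),.006),vel=.03,contact_N=15),robot.read_ft_force(),(robot.read_tcp_pos()[:2]-F)@u(TH),robot.read_clock())
c=cam('top','t3.png'); ms=robot.masks_of('top','tin')
if ms: print(tf(corners(c,ms[0]['region'],.02)))
a=c['frame'][180:370,180:430,::-1]; cv2.imwrite('pics/t3c.png',cv2.resize(a,None,fx=3,fy=3,interpolation=cv2.INTER_CUBIC))
E
```

```text
False [-0.30001838 -0.88474835 -0.6004587 ] -0.19200427432897044 25.3917
(array([-0.0974,  0.0031, -1.5681]), array([61.7, 13.5]))
```

View pics/t3c.png

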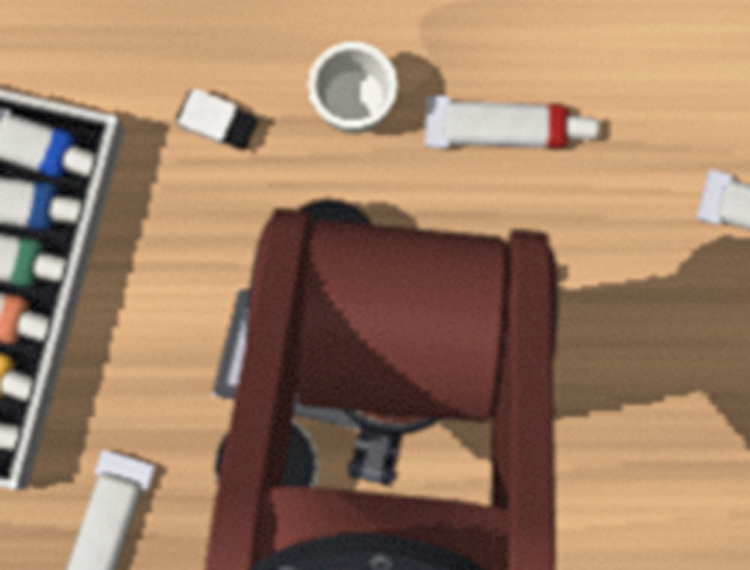

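The tin is in the gap, square, with only about 1 N of push force. Pushing on to contact with the box.

```bash
python3 - <<'E'
from h import *
print(robot.move_l(p3(fw(-.115,.0015),.006),vel=.03,contact_N=12))
print(robot.move_l(p3(fw(-.090,.0015),.006),vel=.015,contact_N=6),robot.read_ft_force(),(robot.read_tcp_pos()[:2]-F)@u(TH))
robot.pause(.4)
robot.move_l(p3(fw(-.125,.0015),.006),vel=.05)
robot.move_l(p3(fw(-.135,.0015),.15),vel=.1)
robot.move_l(p3(fw(-.36,.0015),.16),vel=.25)
c=cam('top','t4.png'); ms=robot.masks_of('top','tin'); print(tf(corners(c,ms[0]['region'],.02)),robot.read_clock())
a=c['frame'][180:380,100:370,::-1]; cv2.imwrite('pics/t4c.png',cv2.resize(a,None,fx=2.9,fy=2.9,interpolation=cv2.INTER_CUBIC))
E
```

```text
False
True [ 0.56905521  0.32559147 -0.31155191] -0.10016580084960783
(array([-0.0452,  0.0026, -0.0131]), array([90.8, 62.2])) 33.025
```

View pics/t4c.png

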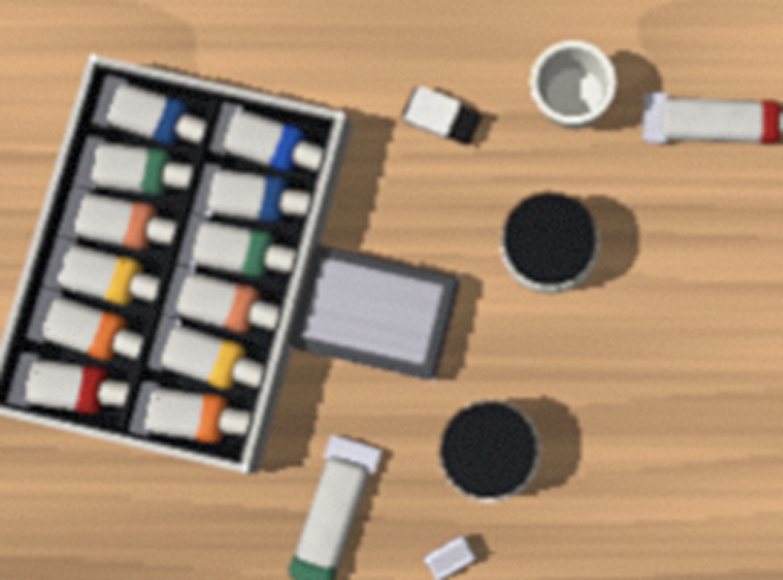

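The tin's end is flat against the box front (x −45 mm, y 3 mm, 0.01 rad off), the contact force triggered, and the tin is past the jars with the hand clear. Handing in.

```bash
python3 - <<'E'
from h import *
robot.finish_job()
E
```

```text
the job is handed in; nothing more can be done
```

I pushed the tin narrow end first through the gap with the closed fingertips until its end met the paint box's front, then handed the job in at about 33 s of the 72 s. `finish_job` gives no verdict.

- **On the way:** after the first push, the tin sat about 4 mm too far to one side for the 2.7 mm clearance. I corrected it with two small sideways nudges of the fingertips on its side. In the gap the push force was about 1 N, so nothing jammed.
- **Final position:** the last top picture puts the tin at x = −45 mm, y = +3 mm and 0.01 rad off square in the front frame. The push into the box stopped on the 6 N contact limit at the expected place.
- **Surroundings:** the last picture shows the nearby loose things in place by eye; I did not re-measure them. The far tube and the cork block were not in that final crop, but the hand never went near them. The hand was raised and well clear.
- **Disagreements:** none of the checks failed. Tin widths measured from the images varied from 62 to 66 mm against the true 64 mm, so the positions are good to about 2 mm.

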